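# Close and latch a two-part casting mould

## Task

Get the casting mould ready for pouring: slide its loose half up against the fixed half, swing the latch's wire bail over so that its bar drops behind the keeper, then press the red-tipped lever down past centre until it lies flat and holds the halves tight together. Leave the tub and the two cups standing where they are.

Things in the scene. Friction and masses are not known exactly. Their poses are not given: they have to be found in the camera images.
- mould: casting mould, fixed: plywood board 136 (x) x 218 (y) x 15 mm with two white plaster halves, 110 mm wide (x), tops 67 mm above the bench; side rails to 23 mm. Origin: on the bench under the middle of the parting plane. +y: to the fixed half (y 2 to 77 mm), -y: to the loose half, along the slide; +x away from the robot. Board y -127 to 91 mm. Latch along y at x = -24 mm, on cap strips 75 mm above the bench.
- slide_half (a joint): gap, m, from the loose half to the rubber seal on the fixed half: 0 = touching it (end stop), starts 0.025 to 0.045. The half runs on its track along the mould's y only (+y closes), drags with about 3 N and stays where it is left. The latch can reach the keeper only at a gap under about 0.01.
- push_face (a point): on the flat plywood back (outer, -y face) of the loose half, 110 mm wide (x), from 15 to 73 mm above the bench; this point is at its middle, 50 mm above the bench. Push towards the mould's +y. At gap 0 it is at y = -77 mm of the mould.
- lever (a joint): angle of the latch lever, rad: 0 = flat, pointing to the mould's +y (closed); pi/2 = upright; up to 1.95, leaning to -y (the keeper). Starts 1.45 to 1.7; slight friction, stays where it is left while the bail is slack; leaning more to -y gives the bail more reach. Hooked, it pushes back (a few N at the tip) from about 1.1 to 0.5 and snaps down by itself past centre, below about 0.4.
- lever_pivot (a point): hinge axis of the lever, along the mould's x, 15 mm above the cap strips (90 mm above the bench), at mould x = -24, y = 24 mm.
- lever_tip (a point): middle of the red lever tip's face that is its top when flat and faces the keeper when upright; 53.5 mm from the pivot. The lever is a steel channel 22 mm wide; its outer face lies 1 mm past the line from the pivot, its end 59.5 mm from the pivot.
- bail (a joint): angle of the wire bail relative to the lever, rad: 0 = along the lever, pi = opposite; grows as the bail swings up and over towards the keeper. Starts at -0.6, leaning back on its stop, past upright, away from the keeper. It swings freely: pushed past upright towards the keeper it falls onto the loose half by itself.
- bail_bar (a point): middle of the bail's cross bar, round steel 5 mm thick, 30 mm long, along the mould's x. Two 4 mm side wires join its ends to a pin on the lever, 65 mm from the bar and 18 mm from the lever pivot. At the start the bar is 10 to 25 mm higher than the lever tip and about 40 mm to its +y side.
- catch (a joint): how far the sprung keeper is pulled from rest towards the latch, m: 0 with the latch slack, about 0.002 with the latch fully closed; its spring gives 12 N per mm.
- keeper (a point): where the bar's centre lies when drawn up against the keeper, 6.5 mm above the loose half's cap strip; axes as the mould's. The keeper is a steel post 14 mm wide (x), its outer (-y) face 2.5 mm to the +y side of this point, with a lip on top, 9 to 12 mm above the strip, overhanging 3 mm to -y. The bar must drop on the -y side of the lip and is then drawn in under it.
- slip_tub_mid (a point): bystander: grey tub with a red lid, 100 mm across, 116 mm high; point half-way up.
- grey_cup_mid (a point): bystander: blue-grey cup, 84 mm across, 65 mm high; point half-way up.
- egg_cup_mid (a point): bystander: small white cup, 49 mm across, 42 mm high; point half-way up.

How it is judged:
By the outcome, as a careful person would: the job done as asked, in the order asked, and still so for the second after the job is handed in, with the robot touching nothing.
It also fails if it takes over 53 s, if anything falls off the work surface, if the arm or the gripper's body presses on something with over 40 N, if the wrist force passes 120 N, or if a joint passes its speed limit or range.

## Robot

A 6-joint arm with a two-finger parallel gripper is mounted at the origin on the work surface; the furniture and walls round the work are solid. World frame = base frame: x ahead of the robot, y to its left, z up, the work surface at z = 0. Lengths are in mm, angles in rad, forces in N, time in s.
With the tool pointing down it reaches from about 400 to 925 mm from the base axis. Payload 12.5 kg.
Tool frame: the origin (TCP) lies at the very end of the fingers, on their centre line; the grasp point (between the pads) lies 19 mm behind it; y points along the fingers, z is the direction in which the jaws open and shut, and the axes are right-handed (so a half turn about y gives the same grasp; the last joint's range is limited). The gripper opens to 95 mm and grips with 3 to 60 N. Pads are 20 mm wide; open, the fingers measure 119 mm over their backs; the gripper's body (75 mm by 180 mm) begins 59 mm behind the grasp point.
Start: joints at [1.096, 0.491, 1.559, -0, 1.092, -0.106], TCP at [225.296, 583.003, 178.761] pointing down, gripper open.
Joint ranges: [-3.1, 3.1], [-0.84, 2.19], [0.05, 2.79], [-1.13, 4.28], [0.06, 2.93], [-2.69, 2.69]. Speed limits (rad/s): [2.22, 2.22, 2.79, 3.14, 3.14, 3.14].

## Interface

Orientations are given as [roll, pitch, yaw] about the fixed x, y, z axes, in that order (R = Rz(yaw) Ry(pitch) Rx(roll)).
In Python, from cell import env, optics gives the robot as it stands.
- The arm moves only by the tool drive_tool, never from a script. Its argument "steps" is a list of rows, each an object with "slide": the shift along the tool's x, y, z in m, a list of three; "dr": the turn, a rotation vector about the tool's x, y, z in rad, a list of three; "fingers": the finger opening in m, from 0 to 0.0951. A call has 1 to 5 rows; each row is the pose to reach, as a shift and turn from the pose commanded when the call began, along the tool's axes at that moment; what a row does not reach only later rows make up. A row lasts 1/12 s, in which the tool goes at most 41.7 mm and 7.16 degrees, less where a joint would pass 70% of its speed; a pose out of reach is approached as far as the arm can. A call with a gripper value outside its range is refused whole. The fingers move at their own pace and stop on an object; the grip force is fixed at half the most. Time passes only in rows, so rows that repeat a pose let the fingers close. It gives the time, the measured TCP pose, the force and the opening at its end, in the units of the state.
- env.state(): the state, without advancing time (a new reading comes with each control period).
- optics.read_camera(name): name is "side" or "top" or "wrist"; returns the picture (480x640x3 uint8, red, green, blue); there is no depth.
- optics.camera_model(name): a dict with "mtx" (3x3 intrinsics, pixels), "distortion" ([k1, k2, p1, p2, k3] as OpenCV has them; the pictures are not rectified), "R" (3x3) and "t" (3): a world point X has camera coordinates R X + t. Camera axes: x right, y down, z forward; pixel columns grow to the right and rows downward; lengths in mm; the calibration is good to about 2 mm. A picture is of the moment at which its call begins: read the wrist's pose just before it. camera_model takes no time and is no camera call; for the wrist camera it gives the pose at the moment of the call.
- env.job_done(): hands the job in, once; it reports no verdict.
The state is a dict: "t": time; "joints": joint angles; "qvel": joint speeds; "tau": joint torques, N m; "eef_pos": TCP position; "tcp_rot": TCP orientation; "ft_force": force on the tool from outside, world axes, zero at the start; "moment": the same for the moment, N m; "opening": opening from 0.0 (shut) to 1.0 (fully open).
Only numpy, scipy, OpenCV 4.12 (cv2) and the standard library are available. Lean on these libraries where they do the work, as an engineer would, in place of code of your own. Each camera call takes 0.05 s, during which the arm holds its last target.

## Working session

There is one attempt and no reset: what is moved stays moved. The work goes in short steps, Python scripts to look and compute and a tool call to move; the robot and the scene stay as the last step left them, time stands still between calls to the robot, and variables do not carry over. Pictures are saved under pics/ and viewed, and the job is handed in when it is done.

Besides the shell and the picture viewer there is one more tool, called after "Call:" as name(argument=value, ...), one argument or row to a line, values as JSON. drive_tool: Moves the arm, as the interface text tells. Its arguments: {"type":"object","properties":{"steps":{"type":"array","items":{"type":"object","properties":{"slide":{"type":"array","items":{"type":"number"}},"dr":{"type":"array","items":{"type":"number"}},"fingers":{"type":"number"}}}}},"required":["steps"]}

```bash
ls; mkdir -p pics; python3 - <<'E'
from cell import env, optics
import cv2
for n in ("side","top","wrist"):
    m=optics.camera_model(n); print(n,m)
    cv2.imwrite(f"pics/{n}0.png",optics.read_camera(n)[:,:,::-1])
print(env.state())
E
```

```text
pics
side {'mtx': array([[514.87364744,   0.        , 324.2059314 ],
       [  0.        , 514.87364744, 241.39747979],
       [  0.        ,   0.        ,   1.        ]]), 'distortion': array([0.04332271, 0.        , 0.        , 0.        , 0.        ]), 'R': array([[ 0.93094417, -0.36499892, -0.01089657],
       [-0.18538253, -0.44669544, -0.87526939],
       [ 0.31460493,  0.81684697, -0.48351294]]), 't': array([-495.26440855,  162.88094542, 1214.42836847])}
top {'mtx': array([[477.7530286 ,   0.        , 322.23118748],
       [  0.        , 477.7530286 , 239.48762856],
       [  0.        ,   0.        ,   1.        ]]), 'distortion': array([-0.13024712,  0.        ,  0.        ,  0.        ,  0.        ]), 'R': array([[ 0.00987035, -0.99967773,  0.02338817],
       [-0.99719547, -0.01157573, -0.07394051],
       [ 0.07418742, -0.02259275, -0.99698836]]), 't': array([-56.30344158, 531.93216096, 993.00788839])}
wrist {'mtx': array([[334.26966945,   0.        , 318.44050648],
       [  0.        , 334.26966945, 243.59750154],
       [  0.        ,   0.        ,   1.        ]]), 'di
[... 243 characters left out ...]
ray([-625.5276447 ,  -29.76308006,  389.35474743])}
{'t': 0.15, 'joints': array([ 1.09643125e+00,  4.91393139e-01,  1.55926921e+00,  3.62461716e-06,
        1.09170737e+00, -1.05569092e-01]), 'qvel': array([-0.00023347, -0.00249928, -0.0028577 , -0.00114801, -0.00028468,
       -0.0005353 ]), 'tau': array([ 1.92651714e-03, -6.12894988e+01, -2.58278954e+01,  6.92520803e-02,
        4.73718625e-02, -6.87316060e-05]), 'eef_pos': array([225.18187586, 582.82455453, 178.32723538]), 'tcp_rot': array([-1.57156872e+00,  8.50783774e-05, -3.68797687e-01]), 'ft_force': array([ 0.4773781 ,  0.58439048, -0.0209112 ]), 'moment': array([ 0.04205252,  0.03341288, -0.01767767]), 'opening': 0.9998775338318251}
```

View pics/side0.png

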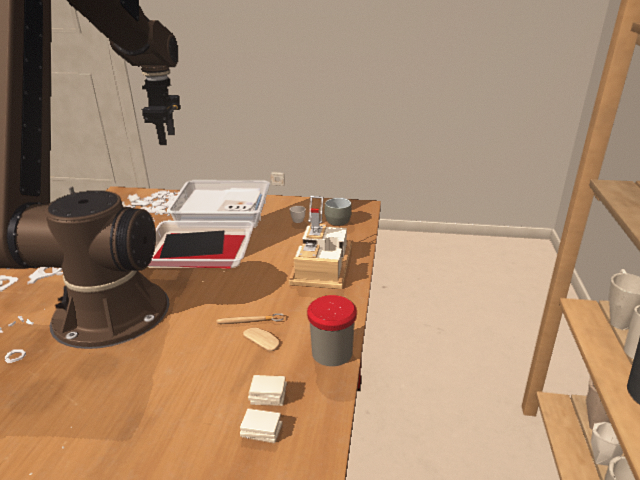

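View pics/top0.png

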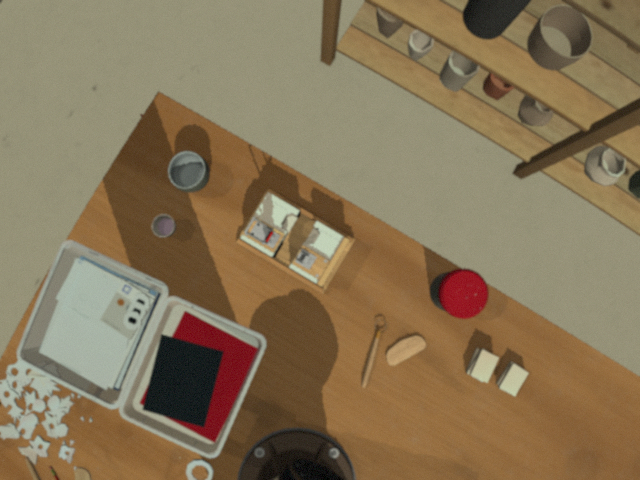

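View pics/wrist0.png

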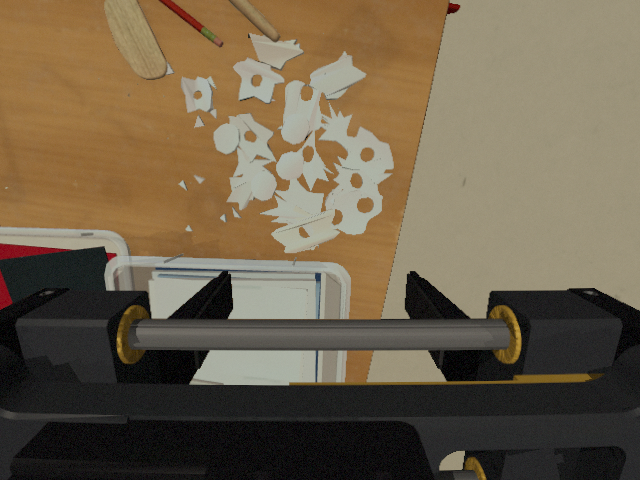

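The side view shows the mould near (320,250), with tub at (332,330) and cups at (298,214) and (338,210). In the top view the mould is at (296,240), tub (463,293), cups (188,172) and (163,225). I'll enlarge both.

```bash
python3 - <<'E'
import cv2
a=cv2.imread("pics/top0.png")[180:300,225:370]; cv2.imwrite("pics/top0z.png",cv2.resize(a,None,fx=5,fy=5,interpolation=cv2.INTER_CUBIC))
a=cv2.imread("pics/side0.png")[185:295,280:390]; cv2.imwrite("pics/side0z.png",cv2.resize(a,None,fx=5,fy=5,interpolation=cv2.INTER_CUBIC))
E
```

```text
(no output)
```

View pics/top0z.png

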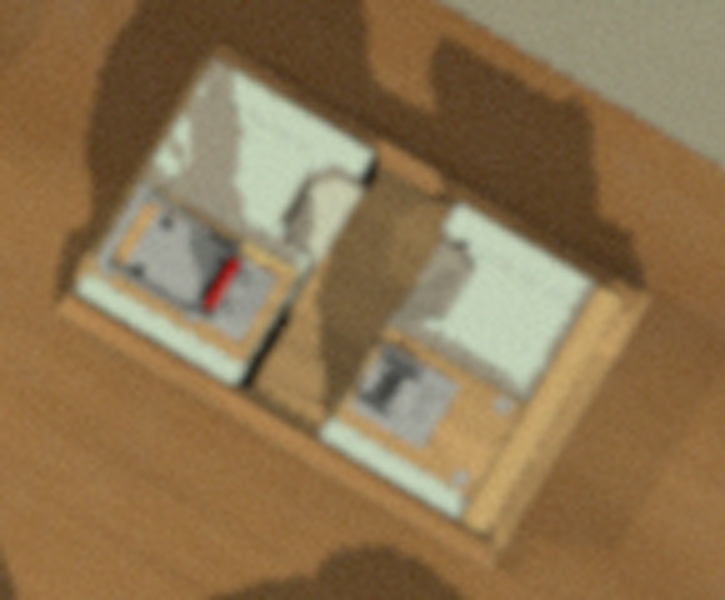

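View pics/side0z.png

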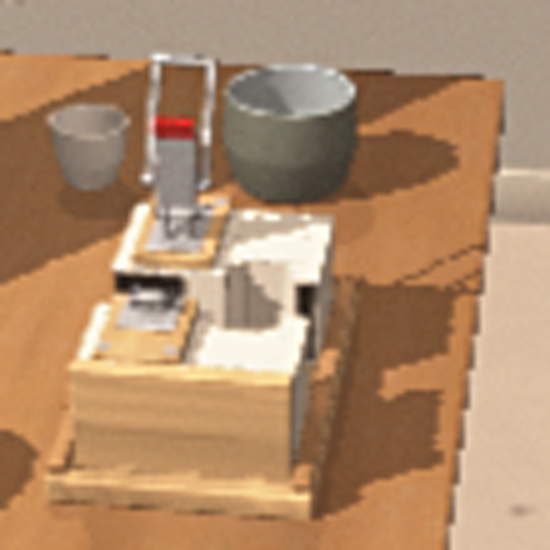

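```bash
cat > h.py <<'E'
from cell import env, optics
import numpy as np, cv2
from scipy.optimize import least_squares
from scipy.spatial.transform import Rotation as Rn
def proj(m,X):
    r=cv2.Rodrigues(m["R"])[0]
    return cv2.projectPoints(np.asarray(X,float).reshape(-1,1,3),r,m["t"],m["mtx"],m["distortion"])[0].reshape(-1,2)
def M2W(p,X):
    X=np.atleast_2d(np.asarray(X,float)); c,s=np.cos(p[2]),np.sin(p[2])
    return np.c_[p[0]+c*X[:,0]-s*X[:,1],p[1]+s*X[:,0]+c*X[:,1],X[:,2]]
E
cat > fit.py <<'E'
from h import *
T=[((55,77,67),(218,62)),((55,2,67),(372,158)),((-55,2,67),(243,385)),((-55,77,67),(80,285)),
 ((68,-127,15),(648,293)),((-68,-127,15),(492,562))]
TL=[((55,-2,67),(457,208)),((-55,-2,67),(323,430))]
S=[((-68,-127,15),(48,490)),((68,-127,15),(315,500)),((-68,-127,0),(50,505)),((68,-127,0),(315,518))]
SL=[((-55,-77,73),(70,370)),((55,-77,73),(293,378)),((55,-77,15),(291,480)),((-55,-77,15),(75,467))]
z=lambda L,o:np.array([((u+.5)/5-.5+o[0],(v+.5)/5-.5+o[1]) for _,(u,v) in L])
X=lambda L:np.array([a for a,_ in L],float)
mt,ms=optics.camera_model("top"),optics.camera_model("side")
def f(q,full=False):
    p=q[:3];g=np.array([0,-q[3],0]);tip=[-24+0, 24+53.5*np.cos(q[4])-0*1,90+53.5*np.sin(q[4])]
    b=[-24,q[5],q[6]]
    r=[proj(mt,M2W(p,X(T)))-z(T,(225,180)),proj(mt,M2W(p,X(TL)+g))-z(TL,(225,180)),
       proj(ms,M2W(p,X(S)))-z(S,(280,185)),proj(ms,M2W(p,X(SL)+g))-z(SL,(280,185)),
       proj(mt,M2W(p,tip))-z([(0,(221,285))],(225,180)),proj(ms,M2W(p,tip))-z([(0,(174,127))],(280,185)),
       proj(ms,M2W(p,b))-z([(0,(183,60))],(280,185))]
    return np.vstack(r) if full else np.vstack(r).ravel()
q0=[500,50,-0.5,35,1.6,45,180]
best=min((least_squares(f,[500,50,y,35,1.6,45,180],loss='soft_l1',x_scale=[10,10,.1,5,.1,5,5]) for y in (-.5,.5,1,-1)),key=lambda s:s.cost)
print(best.x,best.cost); print(f(best.x,True).round(1))
p=best.x[:3]
print("bystanders; keeper etc in world")
for n,v in dict(push=(0,-77-best.x[3],50),pivot=(-24,24,90),fixed0=(0,0,0)).items(): print(n,M2W(p,v).round(1))
E
python3 fit.py
```

```text
[ 5.38898531e+02  2.27382976e+01 -5.22382745e-01  3.68204549e+01
  1.66047055e+00  4.26907050e+01  1.70425547e+02] 10.77179359809726
[[-0.2 -0.1]
 [ 0.6 -0.7]
 [-1.5  0.5]
 [-0.6  1.6]
 [ 1.   0.9]
 [-0.   2.3]
 [ 0.9 -0.5]
 [-0.1  1.8]
 [-0.  -2.9]
 [ 0.3 -0.9]
 [-0.2 -0.9]
 [ 0.3  0.5]
 [ 0.8 -1. ]
 [ 0.2  0.4]
 [ 0.6 -0.2]
 [ 0.7 -0.7]
 [ 0.2 -0. ]
 [ 0.5 -0.3]
 [-0.  -0. ]]
bystanders; keeper etc in world
push [[482.1 -75.9  50. ]]
pivot [[530.1  55.5  90. ]]
fixed0 [[538.9  22.7   0. ]]
```

```bash
cat >> h.py <<'E'
P=np.array([538.9,22.7,-0.5224])
def plan(world,yaw,p=None):
    s=env.state(); R=Rn.from_euler('xyz',s["tcp_rot"]); 
    d=R.inv().apply(np.asarray(world,float)-s["eef_pos"])/1000
    dr=(R.inv()*Rn.from_euler('xyz',[-np.pi/2,0,yaw])).as_rotvec()
    print("slide",d.round(4),"dr",dr.round(3),"rows",np.linalg.norm(d)/.0417,np.degrees(np.linalg.norm(dr))/7.16)
def st():
    s=env.state(); R=Rn.from_euler('xyz',s["tcp_rot"])
    c,sn=np.cos(P[2]),np.sin(P[2]); d=s["eef_pos"]-[P[0],P[1],0]
    print("t",round(s["t"],2),"tcp",s["eef_pos"].round(1),"rot",s["tcp_rot"].round(3),"mould",[round(c*d[0]+sn*d[1],1),round(-sn*d[0]+c*d[1],1),round(d[2],1)],"F",s["ft_force"].round(1),"op",round(s["opening"],3),"j",s["joints"].round(2))
E
python3 - <<'E'
from h import *
plan([430,200,260],-1.4)
m=optics.camera_model("wrist");print(-m["R"].T@m["t"], m["R"][2])
print(M2W(P,(0,-140,45)))
E
```

```text
slide [ 0.329  -0.0815 -0.2833] dr [1.000e-03 1.031e+00 0.000e+00] rows 10.59440678783953 8.251893504505574
[159.45369458 609.51757367 383.2848554 ] [ 0.23861072 -0.09333053 -0.96662006]
[[469.04539408 -98.62738368  45.        ]]
```

Call:
drive_tool(
  steps=[
    {"slide": [0.033, -0.04, -0.028], "dr": [0, 0.115, 0], "fingers": 0},
    {"slide": [0.066, -0.0815, -0.057], "dr": [0, 0.23, 0], "fingers": 0},
    {"slide": [0.099, -0.0815, -0.085], "dr": [0, 0.345, 0], "fingers": 0},
    {"slide": [0.13, -0.0815, -0.113], "dr": [0, 0.46, 0], "fingers": 0},
    {"slide": [0.16, -0.0815, -0.142], "dr": [0, 0.57, 0], "fingers": 0},
  ],
)

```text
t: 0.57
eef_pos: [310.4, 419.5, 259.4]
tcp_rot: [-1.569, 0.0, -0.944]
ft_force: [1.3, 1.0, 1.1]
opening: 0.704
```

```bash
python3 -c "
from h import *
st(); plan([440,130,262],-2.09)"
```

```text
t 0.57 tcp [310.4 419.5 259.4] rot [-1.569  0.    -0.944] mould [np.float64(-396.0), np.float64(229.8), np.float64(259.4)] F [1.3 1.  1.1] op 0.704 j [ 0.81  0.26  1.7  -0.    1.18  0.18]
slide [ 0.3104 -0.0028 -0.0649] dr [-2.000e-03  1.146e+00 -1.000e-03] rows 7.605861311410017 9.173017024677753
```

Call:
drive_tool(
  steps=[
    {"slide": [0.04, 0, -0.008], "dr": [0, 0.12, 0], "fingers": 0},
    {"slide": [0.08, 0, -0.016], "dr": [0, 0.24, 0], "fingers": 0},
    {"slide": [0.12, 0, -0.024], "dr": [0, 0.36, 0], "fingers": 0},
    {"slide": [0.16, 0, -0.033], "dr": [0, 0.48, 0], "fingers": 0},
    {"slide": [0.2, 0, -0.042], "dr": [0, 0.6, 0], "fingers": 0},
  ],
)

```text
t: 0.98
eef_pos: [394.3, 232.6, 258.3]
tcp_rot: [-1.571, 0.0, -1.544]
ft_force: [1.3, 0.7, -0.1]
opening: 0.358
```

```bash
python3 -c "
from h import *
st(); plan([455,-30,262],-2.093)"
```

```text
t 0.98 tcp [394.3 232.6 258.3] rot [-1.571  0.    -1.544] mould [np.float64(-230.1), np.float64(109.8), np.float64(258.3)] F [ 1.3  0.7 -0.1] op 0.358 j [0.39 0.17 1.83 0.   1.14 0.36]
slide [ 0.2642 -0.0037  0.0537] dr [-0.     0.549 -0.   ] rows 6.464919773799784 4.3896426462519145
```

Call:
drive_tool(
  steps=[
    {"slide": [0.04, 0, 0.009], "dr": [0, 0.12, 0], "fingers": 0},
    {"slide": [0.08, 0, 0.018], "dr": [0, 0.24, 0], "fingers": 0},
    {"slide": [0.12, 0, 0.027], "dr": [0, 0.36, 0], "fingers": 0},
    {"slide": [0.16, 0, 0.036], "dr": [0, 0.48, 0], "fingers": 0},
    {"slide": [0.2, 0, 0.045], "dr": [0, 0.549, 0], "fingers": 0},
  ],
)

```text
t: 1.4
eef_pos: [445.4, 34.0, 258.4]
tcp_rot: [-1.571, 0.0, -2.094]
ft_force: [0.7, -0.2, -0.3]
opening: 0.028
```

```bash
python3 -c "
from h import *
st(); plan(M2W(P,(0,-150,110))[0],-2.093)
m=optics.camera_model('wrist')
cv2.imwrite('pics/w1.png',optics.read_camera('wrist')[:,:,::-1]); np.savez('w1.npz',**m)"
```

```text
t 1.4 tcp [445.4  34.  258.4] rot [-1.571  0.    -2.094] mould [np.float64(-86.7), np.float64(-36.8), np.float64(258.4)] F [ 0.7 -0.2 -0.3] op 0.028 j [-0.07  0.15  1.85  0.    1.14  0.45]
slide [0.1131 0.1483 0.0868] dr [-0.    -0.001 -0.   ] rows 4.933855773011052 0.012004644869840085
```

View pics/w1.png

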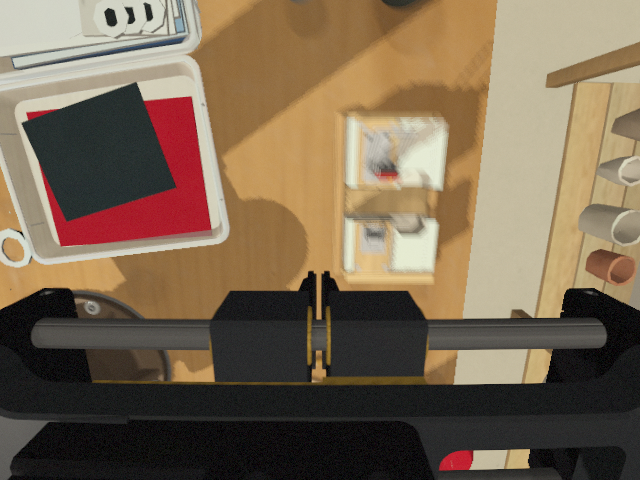

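The wrist view shows the mould squared to the image at (345..447, 115..285), red tip at (386,176), keeper around (372,232). I'll enlarge this part to refine the fit.

```bash
python3 - <<'E'
from h import *
m=dict(np.load('w1.npz'))
a=cv2.imread("pics/w1.png")[100:295,325:460]; a=cv2.resize(a,None,fx=4,fy=4,interpolation=cv2.INTER_CUBIC)
cv2.imwrite("pics/w1z.png",a[:600] if a.shape[0]>600 else a)
E
ls pics
```

```text
side0.png
side0z.png
top0.png
top0z.png
w1.png
w1z.png
wrist0.png
```

```bash
python3 - <<'E'
from h import *
a=cv2.imread("pics/w1.png")[105:295,325:460]; a=cv2.resize(a,None,fx=3,fy=3,interpolation=cv2.INTER_CUBIC)
m=dict(np.load('w1.npz'))
g=36.8
for X in [(55,77,67),(55,2,67),(-55,2,67),(-55,77,67),(68,-127,15),(-68,-127,15),(68,91,15),(-68,91,15),(55,-2-g,67),(-55,-2-g,67),(-24,-24-g,81)]:
    u,v=proj(m,M2W(P,X))[0]; cv2.circle(a,(int((u-325+.5)*3-.5),int((v-105+.5)*3)),3,(0,0,255),1)
cv2.imwrite("pics/w1o.png",a)
E
```

```text
(no output)
```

View pics/w1o.png

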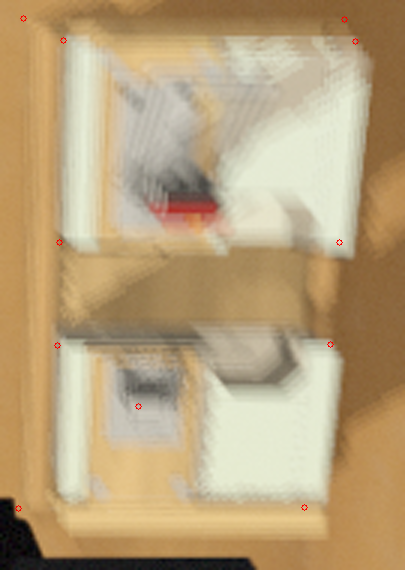

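Call:
drive_tool(
  steps=[
    {"slide": [0, 0, 0], "fingers": 0},
  ],
)

```text
invalid input
```

```bash
python3 - <<'E'
from h import *
st()
m=optics.camera_model('wrist')
im=optics.read_camera('wrist')[:,:,::-1]; cv2.imwrite('pics/w2.png',im); np.savez('w2.npz',**m)
a=im[105:295,325:460]; a=cv2.resize(a,None,fx=3,fy=3,interpolation=cv2.INTER_CUBIC)
g=36.8
for X in [(55,77,67),(55,2,67),(-55,2,67),(-55,77,67),(68,-127,15),(-68,-127,15),(68,91,15),(-68,91,15),(55,-2-g,67),(-55,-2-g,67),(-24,-24-g,81)]:
    u,v=proj(m,M2W(P,X))[0]; cv2.circle(a,(int((u-325+.5)*3-.5),int((v-105+.5)*3)),3,(0,0,255),1)
cv2.imwrite("pics/w2o.png",a)
E
```

```text
t 1.45 tcp [447.3  28.5 258.2] rot [-1.569e+00 -1.000e-03 -2.100e+00] mould [np.float64(-82.3), np.float64(-40.6), np.float64(258.2)] F [ 1.8 -2.6 -0.2] op 0.01 j [-0.08  0.15  1.85 -0.    1.14  0.45]
```

View pics/w2o.png

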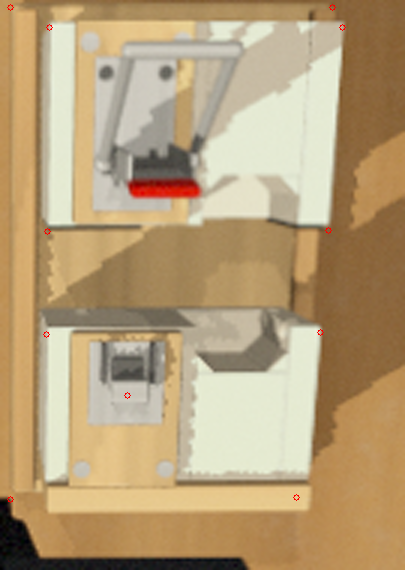

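```bash
cat > fit2.py <<'E'
exec(open('fit.py').read().split("q0=")[0])
mw=dict(np.load('w2.npz'))
zw=lambda L:np.array([((u+.5)/3-.5+325,(v+.5)/3-.5+105) for _,(u,v) in L])
W=[((55,77,67),(343,22)),((55,2,67),(330,227)),((-55,2,67),(45,227)),((-55,77,67),(49,22))]
WL=[((-55,-77,73),(48,512)),((55,-77,73),(310,511))]
WI=[((-55,0,67),(45,326)),((55,0,67),(320,327))]
f0=f
def f(q,full=False):
    p=q[:3];g=np.array([0,-q[3],0]); ca,sa=np.cos(q[4]),np.sin(q[4])
    tip=[-24,24+53.5*ca-sa,90+53.5*sa+ca]; b=[-24,q[5],q[6]]
    bb=proj(ms,M2W(p,b))-z([(0,(183,60))],(280,185))
    r=[f0(list(q[:7]),True)[:16],(proj(mt,M2W(p,tip))-z([(0,(221,285))],(225,180))),proj(ms,M2W(p,tip))-z([(0,(174,127))],(280,185)),bb,
      proj(mw,M2W(p,X(W)))-zw(W),proj(mw,M2W(p,X(WL)+g))-zw(WL),proj(mw,M2W(p,X(WI)+g+np.array([0,q[7],0])))-zw(WI),
      proj(mw,M2W(p,tip))-zw([(0,(165,188))]),proj(mw,M2W(p,b))-zw([(0,(182,50))]),
      proj(mw,M2W(p,[-24,q[8]-q[3],86]))-zw([(0,(129,381))])]
    return np.vstack(r) if full else np.vstack(r).ravel()
s=least_squares(f,[539,22.7,-.522,36,1.6,45,170,-2,-25],loss='soft_l1',x_scale=[10,10,.1,5,.1,5,5,1,5])
print(s.x.round(3)); print(f(s.x,True).round(1)[16:])
E
python3 fit2.py
```

```text
[ 5.39498e+02  2.37600e+01 -5.24000e-01  3.70230e+01  1.64000e+00
  5.86610e+01  1.63359e+02 -2.53000e-01 -1.81490e+01]
[[-0.4 -0.4]
 [ 0.6 -0.5]
 [ 1.1 -0.2]
 [ 0.2  0.6]
 [-0.6 -0.1]
 [ 0.8  0.2]
 [ 0.2  0.6]
 [-0.9  0.5]
 [ 0.1  0.1]
 [ 0.5  0.4]
 [ 0.2 -0.4]
 [-0.5  0.4]
 [-0.2  0. ]
 [ 0.2  0. ]]
```

```bash
sed -i 's/^P=.*/P=np.array([539.5,23.8,-0.524])/' h.py; python3 -c "
from h import *
st(); plan(M2W(P,(0,-155,150))[0],-2.0948)"
```

```text
t 1.5 tcp [446.5  31.5 258.1] rot [-1.570e+00 -1.000e-03 -2.096e+00] mould [np.float64(-84.4), np.float64(-39.9), np.float64(258.1)] F [0.4 0.4 0. ] op 0.007 j [-0.08  0.15  1.85 -0.    1.14  0.45]
slide [0.1149 0.1082 0.0845] dr [-0.    -0.002  0.001] rows 4.293024043806129 0.013611498733103258
```

Call:
drive_tool(
  steps=[
    {"slide": [0.03, 0, 0.025], "dr": [0, 0, 0], "fingers": 0},
    {"slide": [0.06, 0.02, 0.05], "dr": [0, 0, 0], "fingers": 0},
    {"slide": [0.09, 0.05, 0.075], "dr": [0, 0, 0], "fingers": 0},
    {"slide": [0.115, 0.08, 0.085], "dr": [0, 0, 0], "fingers": 0},
    {"slide": [0.115, 0.108, 0.085], "dr": [0, 0, 0], "fingers": 0},
  ],
)

```text
t: 1.92
eef_pos: [463.0, -108.8, 149.6]
tcp_rot: [-1.568, 0.0, -2.089]
ft_force: [0.9, -0.0, -0.9]
opening: 0.005
```

Call:
drive_tool(
  steps=[
    {"slide": [0, 0.04, 0], "dr": [0, 0, 0], "fingers": 0},
    {"slide": [0, 0.08, 0], "dr": [0, 0, 0], "fingers": 0},
    {"slide": [0, 0.105, 0], "dr": [0, 0, 0], "fingers": 0},
    {"slide": [0, 0.105, 0], "dr": [0, 0, 0], "fingers": 0},
  ],
)

```text
t: 2.25
eef_pos: [460.2, -104.6, 41.3]
tcp_rot: [-1.578, -0.001, -2.087]
ft_force: [-1.2, -0.7, -0.8]
opening: 0.001
```

```bash
python3 -c "
from h import *
st(); plan(M2W(P,(0,-90,45))[0],-2.0948)"
```

```text
t 2.25 tcp [ 460.2 -104.6   41.3] rot [-1.578e+00 -1.000e-03 -2.087e+00] mould [np.float64(-4.4), np.float64(-150.9), np.float64(41.3)] F [-1.2 -0.7 -0.8] op 0.001 j [-0.36  0.49  2.06  0.    0.6   0.15]
slide [-0.0609 -0.0038  0.0049] dr [0.008 0.008 0.001] rows 1.467033715817578 0.08680047616562764
```

Call:
drive_tool(
  steps=[
    {"slide": [-0.012, 0, 0.004], "dr": [0, 0, 0], "fingers": 0},
    {"slide": [-0.024, 0, 0.004], "dr": [0, 0, 0], "fingers": 0},
    {"slide": [-0.034, 0, 0.004], "dr": [0, 0, 0], "fingers": 0},
    {"slide": [-0.044, 0, 0.004], "dr": [0, 0, 0], "fingers": 0},
    {"slide": [-0.052, 0, 0.004], "dr": [0, 0, 0], "fingers": 0},
  ],
)

```text
t: 2.67
eef_pos: [492.8, -61.3, 46.5]
tcp_rot: [-1.569, 0.001, -2.087]
ft_force: [0.1, 0.0, 0.1]
opening: 0.007
```

```bash
python3 -c "
from h import *
st()"
```

```text
t 2.67 tcp [492.8 -61.3  46.5] rot [-1.569e+00  1.000e-03 -2.087e+00] mould [np.float64(2.2), np.float64(-97.0), np.float64(46.5)] F [0.1 0.  0.1] op 0.007 j [-0.26  0.5   2.    0.    0.63  0.26]
```

Call:
drive_tool(
  steps=[
    {"slide": [-0.004, 0, 0], "dr": [0, 0, 0], "fingers": 0},
    {"slide": [-0.008, 0, 0], "dr": [0, 0, 0], "fingers": 0},
  ],
)

```text
t: 2.83
eef_pos: [496.1, -55.0, 45.7]
tcp_rot: [-1.57, 0.0, -2.087]
ft_force: [-0.5, 0.5, 0.0]
opening: 0.004
```

```bash
python3 -c "
from h import *
st()
im=optics.read_camera('side')[:,:,::-1]
cv2.imwrite('pics/s1.png',cv2.resize(im[185:295,270:400],None,fx=5,fy=5,interpolation=cv2.INTER_CUBIC))
"
```

```text
t 2.83 tcp [496.1 -55.   45.7] rot [-1.57   0.    -2.087] mould [np.float64(1.8), np.float64(-90.0), np.float64(45.7)] F [-0.5  0.5  0. ] op 0.004 j [-0.24  0.51  2.    0.    0.64  0.27]
```

View pics/s1.png

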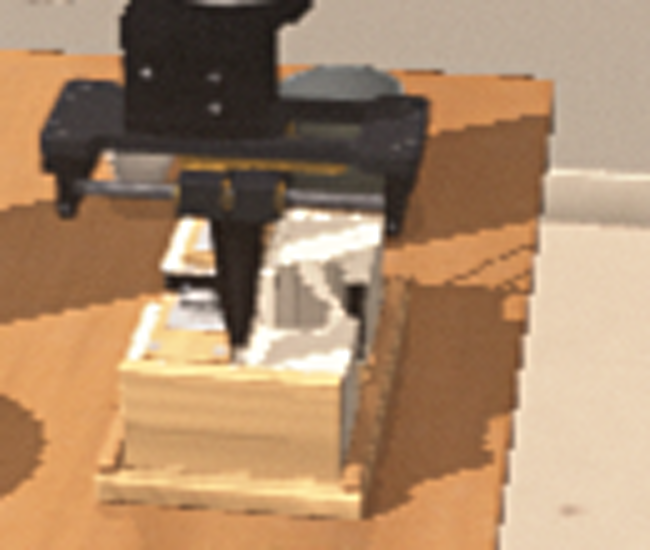

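```bash
python3 -c "
from h import *
st()
e=env.state()['eef_pos']
for n,(o,k) in dict(side=((270,185),5)).items():
  q=proj(optics.camera_model(n),[e,e+[0,0,30],e+[0,0,78]]); print((q-o)*k)
m=optics.camera_model('wrist'); print((proj(m,[e])))
cv2.imwrite('pics/w3.png',optics.read_camera('wrist')[:,:,::-1])
"
```

```text
t 2.88 tcp [496.2 -54.8  45.6] rot [-1.57   0.    -2.087] mould [np.float64(1.8), np.float64(-89.8), np.float64(45.6)] F [0.3 0.6 0.5] op 0.003 j [-0.24  0.51  2.    0.    0.64  0.27]
[[243.70036863 391.60511445]
 [242.74161325 340.39596336]
 [241.15990588 256.03098212]]
[[317.32987125 271.36779658]]
```

View pics/w3.png

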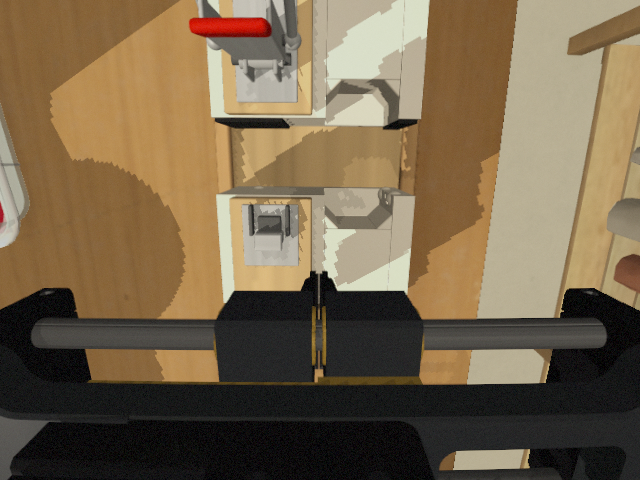

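```bash
python3 -c "
from h import *
m=optics.camera_model('wrist'); a=cv2.imread('pics/w3.png')
for g in (37,):
  for X in [(55,2,67),(-55,2,67),(-55,-g,67),(55,-g,67),(-24,24,90),(-24,-21-g,86),(-55,-77-g,73),(55,-77-g,73)]:
    u,v=proj(m,M2W(P,X))[0]; print(X,u.round(),v.round()); cv2.circle(a,(int(u),int(v)),3,(255,0,255),1)
cv2.imwrite('pics/w3o.png',a[:,150:500])
"
```

```text
(55, 2, 67) 421.0 118.0
(-55, 2, 67) 209.0 116.0
(-55, -37, 67) 214.0 192.0
(55, -37, 67) 415.0 193.0
(-24, 24, 90) 260.0 58.0
(-24, -58, 86) 267.0 238.0
(-55, -114, 73) 221.0 324.0
(55, -114, 73) 407.0 326.0
```

View pics/w3o.png

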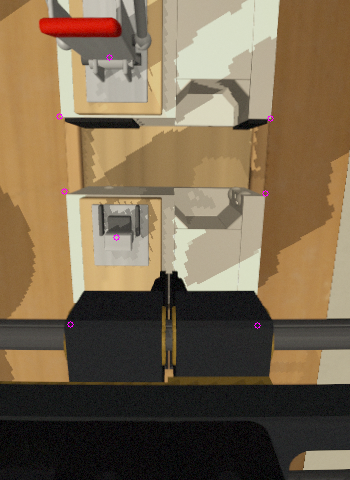

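```bash
python3 -c "
from h import *
st()
im=optics.read_camera('side')[:,:,::-1]
cv2.imwrite('pics/s2.png',cv2.resize(im[215:275,280:360],None,fx=9,fy=9,interpolation=cv2.INTER_CUBIC))
im=optics.read_camera('top')[:,:,::-1]
cv2.imwrite('pics/t2.png',cv2.resize(im[150:310,200:400],None,fx=3.5,fy=3.5,interpolation=cv2.INTER_CUBIC))
st()
"
```

```text
t 2.93 tcp [495.8 -55.3  45.4] rot [-1.571  0.    -2.087] mould [np.float64(1.8), np.float64(-90.3), np.float64(45.4)] F [-1.   0.2  0.3] op 0.002 j [-0.24  0.51  2.    0.    0.64  0.27]
t 3.03 tcp [495.5 -55.8  45.3] rot [-1.571  0.    -2.088] mould [np.float64(1.8), np.float64(-90.9), np.float64(45.3)] F [-0.4 -0.4  0.1] op 0.006 j [-0.24  0.51  2.    0.    0.64  0.27]
```

View pics/s2.png

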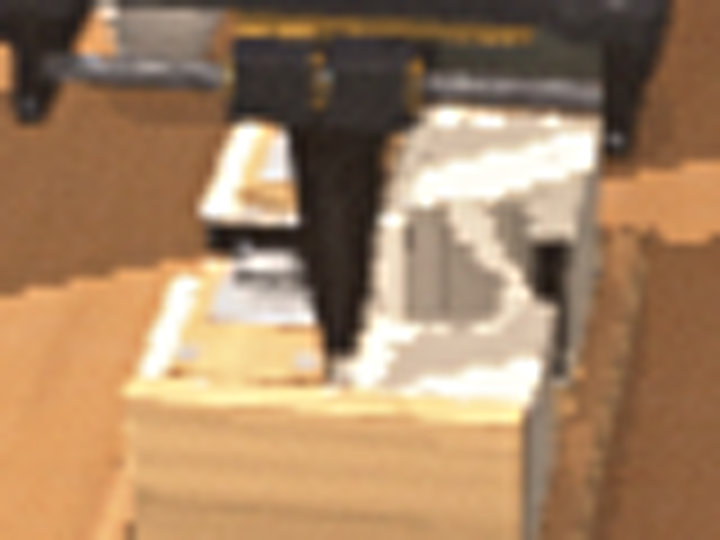

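View pics/t2.png

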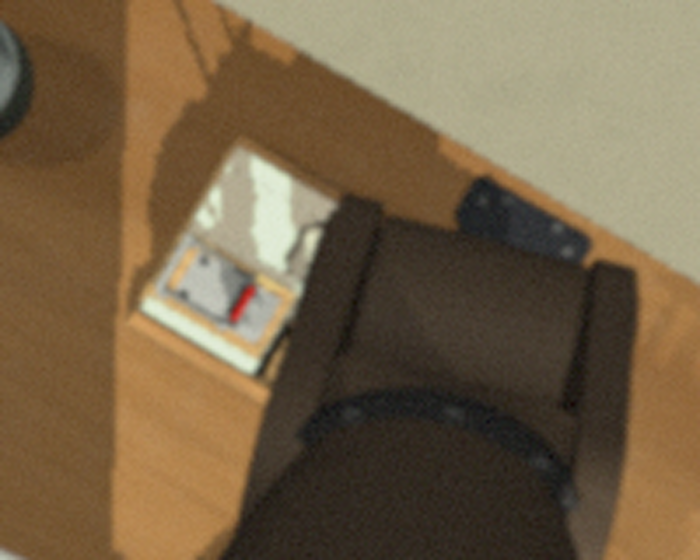

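```bash
python3 -c "
from h import *
m=optics.camera_model('side')
c=np.array([225.18,582.82,178.33]); y=-0.3688; d=np.array([-np.sin(y),np.cos(y),0])
print(proj(m,[c,c+d*47,c-d*47]))
im=cv2.imread('pics/side0.png')[80:160,120:200]
cv2.imwrite('pics/s0f.png',cv2.resize(im,None,fx=7,fy=7,interpolation=cv2.INTER_CUBIC))
"
```

```text
[[169.6279785  150.16168961]
 [173.27036697 145.49972894]
 [165.79995138 155.05774849]]
```

View pics/s0f.png

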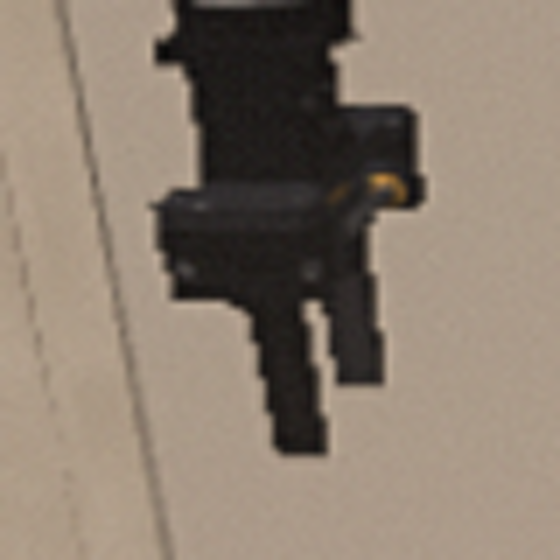

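```bash
python3 -c "
from h import *
m=optics.camera_model('wrist'); s=env.state(); e=s['eef_pos']
print(proj(m,[e+[0,0,k] for k in (-10,0,10,20,30)]))
im=cv2.imread('pics/w3.png')[240:320,280:360]
cv2.imwrite('pics/w3f.png',cv2.resize(im,None,fx=7,fy=7,interpolation=cv2.INTER_CUBIC))
"
```

```text
[[317.36544567 266.42489535]
 [317.33083287 271.38033851]
 [317.29301375 276.79704431]
 [317.25152352 282.74222596]
 [317.20580354 289.29674529]]
```

View pics/w3f.png

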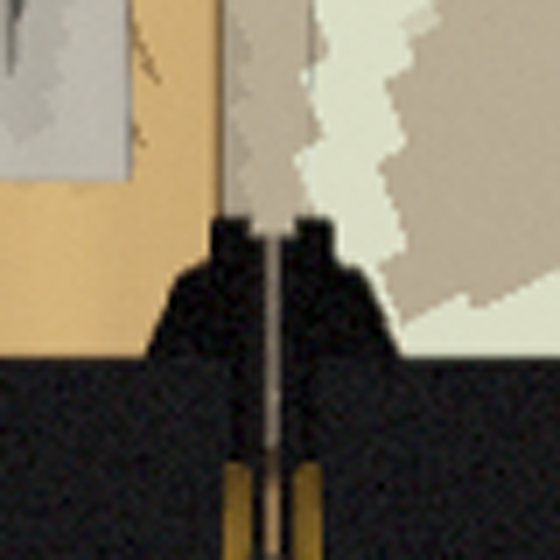

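Call:
drive_tool(
  steps=[
    {"slide": [0, -0.03, 0], "dr": [0, 0, 0], "fingers": 0},
    {"slide": [0.03, -0.03, 0], "dr": [0, 0, 0], "fingers": 0},
    {"slide": [0.065, -0.03, 0], "dr": [0, 0, 0], "fingers": 0},
    {"slide": [0.065, 0, 0], "dr": [0, 0, 0], "fingers": 0},
    {"slide": [0.065, 0.024, 0], "dr": [0, 0, 0], "fingers": 0},
  ],
)

```text
t: 3.45
eef_pos: [463.3, -114.2, 21.3]
tcp_rot: [-1.568, 0.0, -2.091]
ft_force: [0.6, 0.3, -0.0]
opening: -0.001
```

```bash
python3 -c "
from h import *
st()
s=env.state(); m=optics.camera_model('side'); e=s['eef_pos']
im=np.ascontiguousarray(optics.read_camera('side')[:,:,::-1])
print(proj(m,[e,e+[0,0,25],e+[0,0,78]]))
cv2.imwrite('pics/s3.png',cv2.resize(im[205:305,270:370],None,fx=6,fy=6,interpolation=cv2.INTER_CUBIC))
"
```

```text
t 3.45 tcp [ 463.3 -114.2   21.3] rot [-1.568  0.    -2.091] mould [np.float64(3.1), np.float64(-157.6), np.float64(21.3)] F [ 0.6  0.3 -0. ] op -0.001 j [-0.38  0.53  2.07  0.    0.54  0.14]
[[314.98000267 286.21393625]
 [314.77871772 277.58909328]
 [314.33811549 258.7469376 ]]
```

View pics/s3.png

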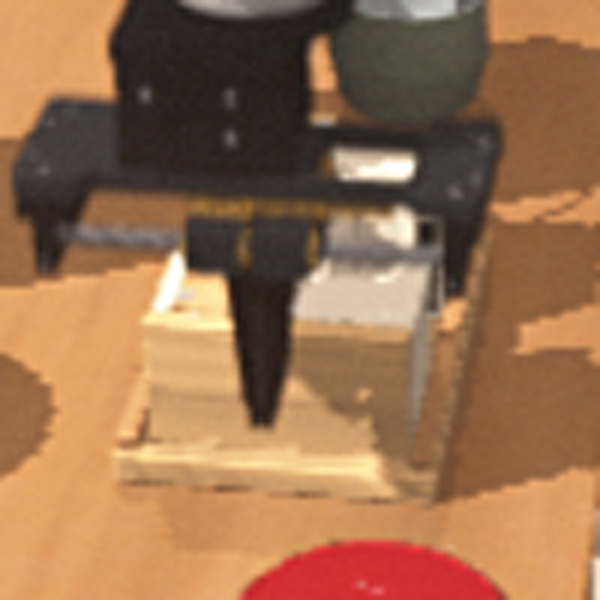

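Call:
drive_tool(
  steps=[
    {"slide": [-0.012, 0, 0], "dr": [0, 0, 0], "fingers": 0},
    {"slide": [-0.024, 0, 0], "dr": [0, 0, 0], "fingers": 0},
    {"slide": [-0.03, 0, 0], "dr": [0, 0, 0], "fingers": 0},
    {"slide": [-0.036, 0, 0], "dr": [0, 0, 0], "fingers": 0},
    {"slide": [-0.042, 0, 0], "dr": [0, 0, 0], "fingers": 0},
  ],
)

```text
t: 3.92
eef_pos: [484.7, -75.3, 21.7]
tcp_rot: [-1.57, 0.0, -2.087]
ft_force: [-0.9, -3.4, -1.4]
opening: 0.006
```

```bash
python3 -c "
from h import *
st()
"
```

```text
t 3.92 tcp [484.7 -75.3  21.7] rot [-1.57   0.    -2.087] mould [np.float64(2.2), np.float64(-113.2), np.float64(21.7)] F [-0.9 -3.4 -1.4] op 0.006 j [-0.29  0.54  2.04 -0.    0.56  0.23]
```

Call:
drive_tool(
  steps=[
    {"slide": [-0.006, 0, 0], "dr": [0, 0, 0], "fingers": 0},
    {"slide": [-0.012, 0, 0], "dr": [0, 0, 0], "fingers": 0},
    {"slide": [-0.017, 0, 0], "dr": [0, 0, 0], "fingers": 0},
    {"slide": [-0.021, 0, 0], "dr": [0, 0, 0], "fingers": 0},
    {"slide": [-0.024, 0, 0], "dr": [0, 0, 0], "fingers": 0},
  ],
)

```text
t: 4.33
eef_pos: [496.5, -54.5, 21.4]
tcp_rot: [-1.57, 0.0, -2.088]
ft_force: [-0.4, -3.4, 1.9]
opening: 0.006
```

Call:
drive_tool(
  steps=[
    {"slide": [-0.002, 0, 0], "dr": [0, 0, 0], "fingers": 0},
    {"slide": [-0.004, 0, 0], "dr": [0, 0, 0], "fingers": 0},
  ],
)

```text
t: 4.5
eef_pos: [496.6, -54.0, 21.5]
tcp_rot: [-1.572, -0.004, -2.085]
ft_force: [-21.4, -51.9, 13.2]
opening: 0.007
```

```bash
python3 -c "
from h import *
st()
"
```

```text
t 4.5 tcp [496.6 -54.   21.5] rot [-1.572 -0.004 -2.085] mould [np.float64(1.8), np.float64(-88.8), np.float64(21.5)] F [-21.4 -51.9  13.2] op 0.007 j [-0.24  0.55  2.01 -0.01  0.58  0.28]
```

Call:
drive_tool(
  steps=[
    {"slide": [0.012, 0, 0], "dr": [0, 0, 0], "fingers": 0},
    {"slide": [0.03, 0, 0], "dr": [0, 0, 0], "fingers": 0},
    {"slide": [0.03, -0.04, 0], "dr": [0, 0, 0], "fingers": 0},
    {"slide": [0.03, -0.08, 0], "dr": [0, 0, 0], "fingers": 0},
    {"slide": [0.03, -0.12, 0], "dr": [0, 0, 0], "fingers": 0},
  ],
)

```text
t: 4.92
eef_pos: [482.4, -77.2, 142.3]
tcp_rot: [-1.573, 0.0, -2.089]
ft_force: [0.8, -0.5, -0.3]
opening: 0.005
```

Call:
drive_tool(
  steps=[
    {"slide": [0, -0.04, -0.02], "dr": [0, 0, 0], "fingers": 0},
    {"slide": [0, -0.08, -0.05], "dr": [0, 0, 0], "fingers": 0},
    {"slide": [0, -0.12, -0.09], "dr": [0, 0, 0], "fingers": 0},
    {"slide": [-0.02, -0.16, -0.12], "dr": [0, 0, 0], "fingers": 0},
    {"slide": [-0.03, -0.16, -0.12], "dr": [0, 0, 0], "fingers": 0},
  ],
)

```text
t: 5.33
eef_pos: [391.7, 8.5, 303.1]
tcp_rot: [-1.571, 0.001, -2.089]
ft_force: [1.5, 1.1, 0.4]
opening: 0.007
```

```bash
python3 -c "
from h import *
optics.read_camera('top')
st()
m=optics.camera_model('wrist'); np.savez('w4.npz',**m)
a=np.ascontiguousarray(optics.read_camera('wrist')[:,:,::-1]); cv2.imwrite('pics/w4.png',a)
"
```

```text
t 5.38 tcp [392.2  11.9 307.8] rot [-1.565  0.004 -2.088] mould [np.float64(-121.6), np.float64(-84.0), np.float64(307.8)] F [-1.6  0.9  4.6] op 0.007 j [-0.14  0.01  1.87  0.    1.25  0.38]
```

View pics/w4.png

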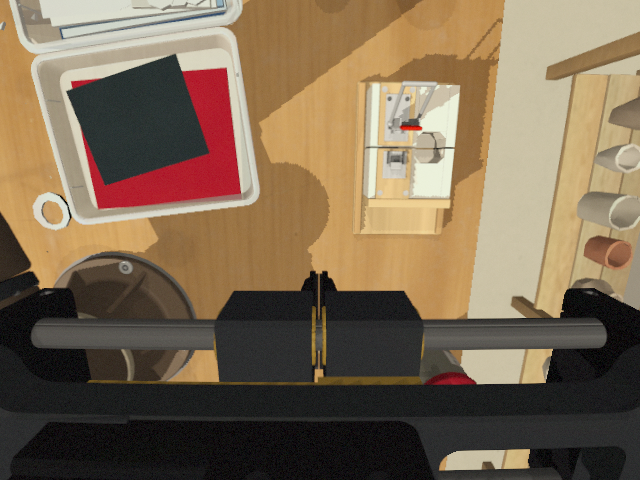

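Seam at row 148 shows the halves closed together. The images and contact show the real fingertip sits about 33 mm short of the reported TCP, so I allow for that. Next is the bail.

```bash
python3 -c "
from h import *
st(); plan(M2W(P,(-24,100,230))[0],-2.0948);plan(M2W(P,(-24,100,123))[0],-2.0948)
"
```

```text
t 5.43 tcp [393.5  10.4 305.2] rot [-1.565  0.004 -2.086] mould [np.float64(-119.7), np.float64(-84.7), np.float64(305.2)] F [ 0.8 -0.2 -1. ] op 0.007 j [-0.14  0.02  1.88  0.    1.24  0.37]
slide [-0.1835  0.0765  0.097 ] dr [-0.006  0.009 -0.004] rows 5.3051074161502365 0.09325139169595033
slide [-0.1831  0.1835  0.0963] dr [-0.006  0.009 -0.004] rows 6.632283620604735 0.09325139169595033
```

Call:
drive_tool(
  steps=[
    {"slide": [-0.037, 0.01, 0.018], "dr": [0, 0, 0], "fingers": 0},
    {"slide": [-0.074, 0.02, 0.036], "dr": [0, 0, 0], "fingers": 0},
    {"slide": [-0.111, 0.03, 0.054], "dr": [0, 0, 0], "fingers": 0},
    {"slide": [-0.148, 0.04, 0.072], "dr": [-0.003, 0.005, -0.002], "fingers": 0},
    {"slide": [-0.183, 0.05, 0.092], "dr": [-0.006, 0.009, -0.004], "fingers": 0},
  ],
)

```text
t: 5.85
eef_pos: [563.1, 121.8, 250.2]
tcp_rot: [-1.578, -0.005, -2.097]
ft_force: [-0.0, -1.0, 0.1]
opening: 0.0
```

```bash
python3 -c "
from h import *
optics.read_camera('top')
st(); plan(M2W(P,(-24,100,123))[0],-2.0948)
"
```

```text
t 5.9 tcp [567.5 124.2 246.5] rot [-1.581 -0.005 -2.096] mould [np.float64(-26.0), np.float64(100.9), np.float64(246.5)] F [-3.9  0.4 -3.4] op 0.008 j [0.1  0.37 1.57 0.   1.21 0.63]
slide [0.0002 0.1235 0.0033] dr [ 0.01  -0.002  0.005] rows 2.9622927078203527 0.09278078294636506
```

Call:
drive_tool(
  steps=[
    {"slide": [0, 0.035, 0.002], "dr": [0, 0, 0], "fingers": 0},
    {"slide": [0, 0.07, 0.002], "dr": [0, 0, 0], "fingers": 0},
    {"slide": [0, 0.1, 0.002], "dr": [0, 0, 0], "fingers": 0},
    {"slide": [0, 0.123, 0.002], "dr": [0, 0, 0], "fingers": 0},
    {"slide": [0, 0.123, 0.002], "dr": [0, 0, 0], "fingers": 0},
  ],
)

```text
t: 6.32
eef_pos: [560.3, 118.8, 123.6]
tcp_rot: [-1.584, -0.009, -2.097]
ft_force: [-0.4, -0.1, 0.4]
opening: 0.007
```

```bash
python3 -c "
from h import *
optics.read_camera('top')
st(); 
cv2.imwrite('pics/w5.png',optics.read_camera('wrist')[:,:,::-1])
im=optics.read_camera('side')[:,:,::-1]
cv2.imwrite('pics/s5.png',cv2.resize(im[175:275,270:370],None,fx=6,fy=6,interpolation=cv2.INTER_CUBIC))
"
```

```text
t 6.37 tcp [561.6 118.9 126.4] rot [-1.581 -0.007 -2.097] mould [np.float64(-28.5), np.float64(93.4), np.float64(126.4)] F [ 0.2  0.1 -0.4] op 0.007 j [0.09 0.48 1.74 0.   0.94 0.62]
```

View pics/w5.png

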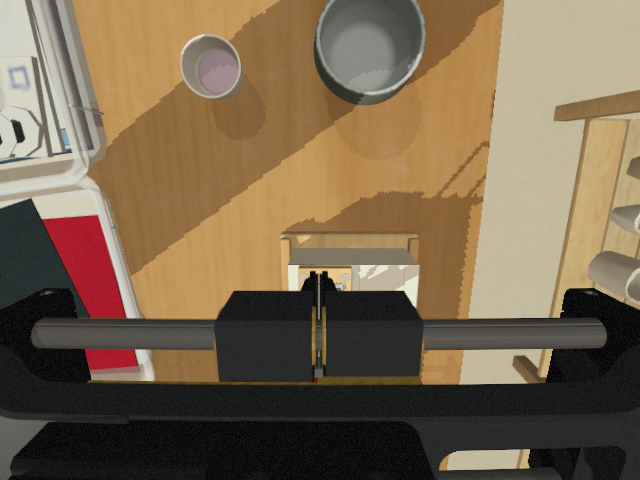

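View pics/s5.png

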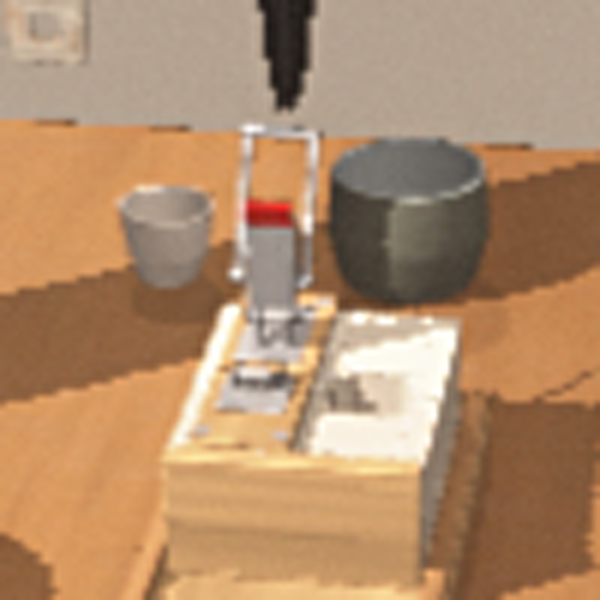

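```bash
python3 -c "
from h import *
m=optics.camera_model('side')
for x,y in [(-28,81),(-28,93)]:
  for z in (126,145,150,155,160,165,170): print(x,y,z,proj(m,M2W(P,(x,y,z)))[0].round(1))
print(proj(m,M2W(P,(-24,58.7,163.4))))
"
```

```text
-28 81 126 [317.4 205.5]
-28 81 145 [317.3 199.2]
-28 81 150 [317.3 197.5]
-28 81 155 [317.2 195.8]
-28 81 160 [317.2 194.2]
-28 81 165 [317.2 192.5]
-28 81 170 [317.2 190.8]
-28 93 126 [318.1 203.7]
-28 93 145 [318.  197.4]
-28 93 150 [318.  195.8]
-28 93 155 [318.  194.1]
-28 93 160 [317.9 192.4]
-28 93 165 [317.9 190.7]
-28 93 170 [317.9 189. ]
[[317.3228461  196.40046408]]
```

Call:
drive_tool(
  steps=[
    {"slide": [0.005, 0.003, 0.003], "dr": [0.006, 0, 0.004], "fingers": 0},
    {"slide": [0.015, 0.004, 0.003], "dr": [0.006, 0, 0.004], "fingers": 0},
    {"slide": [0.025, 0.004, 0.003], "dr": [0.006, 0, 0.004], "fingers": 0},
    {"slide": [0.033, 0.004, 0.003], "dr": [0.006, 0, 0.004], "fingers": 0},
    {"slide": [0.04, 0.004, 0.003], "dr": [0.006, 0, 0.004], "fingers": 0},
  ],
)

```text
t: 6.88
eef_pos: [544.9, 82.0, 125.6]
tcp_rot: [-1.57, 0.0, -2.097]
ft_force: [0.1, 0.0, 0.0]
opening: 0.005
```

```bash
python3 -c "
from h import *
im=optics.read_camera('side')[:,:,::-1]
st(); 
cv2.imwrite('pics/s6.png',cv2.resize(im[165:265,270:370],None,fx=6,fy=6,interpolation=cv2.INTER_CUBIC))
"
```

```text
t 6.93 tcp [544.5  81.3 125.5] rot [-1.571 -0.    -2.098] mould [np.float64(-24.5), np.float64(52.3), np.float64(125.5)] F [ 1.1 -0.2  0.8] op 0.0 j [ 0.03  0.45  1.8  -0.    0.89  0.56]
```

View pics/s6.png

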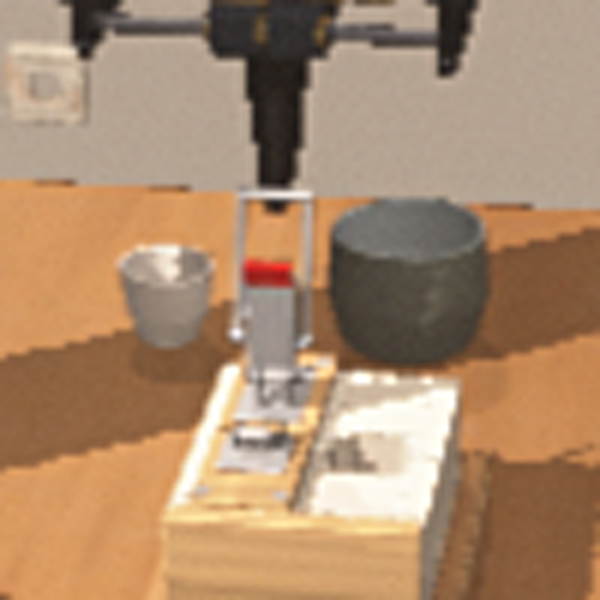

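Call:
drive_tool(
  steps=[
    {"slide": [0.008, 0.003, 0], "dr": [0, 0, 0], "fingers": 0},
    {"slide": [0.015, 0.003, 0], "dr": [0, 0, 0], "fingers": 0},
    {"slide": [0.021, 0.003, 0], "dr": [0, 0, 0], "fingers": 0},
    {"slide": [0.026, 0.003, 0], "dr": [0, 0, 0], "fingers": 0},
    {"slide": [0.03, 0.003, 0], "dr": [0, 0, 0], "fingers": 0},
  ],
)

```text
t: 7.35
eef_pos: [530.1, 56.6, 122.0]
tcp_rot: [-1.571, 0.0, -2.097]
ft_force: [-0.5, 0.6, 0.8]
opening: 0.005
```

```bash
python3 -c "
from h import *
im=optics.read_camera('side')[:,:,::-1]
st(); 
cv2.imwrite('pics/s7.png',cv2.resize(im[165:265,270:370],None,fx=6,fy=6,interpolation=cv2.INTER_CUBIC))
"
```

```text
t 7.4 tcp [529.9  56.3 122.1] rot [-1.571 -0.    -2.097] mould [np.float64(-24.6), np.float64(23.4), np.float64(122.1)] F [ 0.2 -0.6  0.6] op 0.006 j [-0.02  0.43  1.85 -0.    0.86  0.51]
```

View pics/s7.png

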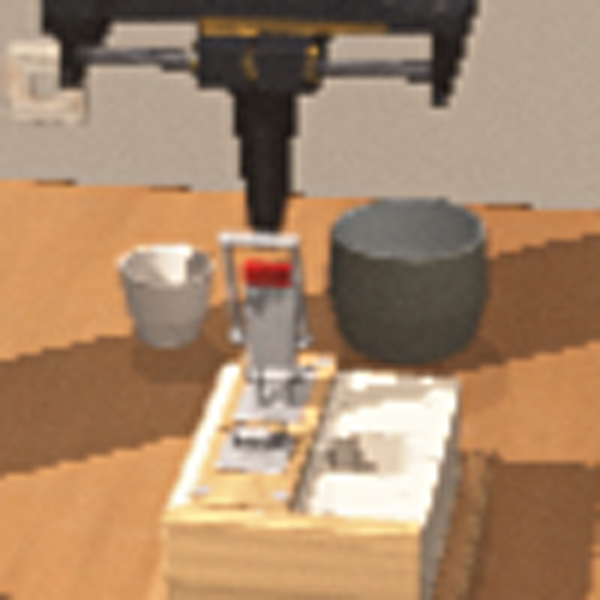

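Call:
drive_tool(
  steps=[
    {"slide": [0.004, 0, 0], "dr": [0, 0, 0], "fingers": 0},
    {"slide": [0.004, -0.02, 0], "dr": [0, 0, 0], "fingers": 0},
    {"slide": [0.004, -0.04, 0], "dr": [0, 0, 0], "fingers": 0},
    {"slide": [0.004, -0.04, 0], "dr": [0, 0, 0], "fingers": 0},
  ],
)

```text
t: 7.73
eef_pos: [529.8, 53.7, 165.1]
tcp_rot: [-1.567, 0.002, -2.097]
ft_force: [0.7, -0.9, 0.9]
opening: 0.002
```

```bash
python3 -c "
from h import *
im=optics.read_camera('side')[:,:,::-1]
st(); 
cv2.imwrite('pics/s8.png',cv2.resize(im[165:265,270:370],None,fx=6,fy=6,interpolation=cv2.INTER_CUBIC))
"
```

```text
t 7.78 tcp [529.2  53.7 163.4] rot [-1.568e+00  2.000e-03 -2.097e+00] mould [np.float64(-23.9), np.float64(20.7), np.float64(163.4)] F [ 0.9  0.7 -0.7] op 0.009 j [-0.02  0.38  1.81  0.    0.96  0.5 ]
```

View pics/s8.png

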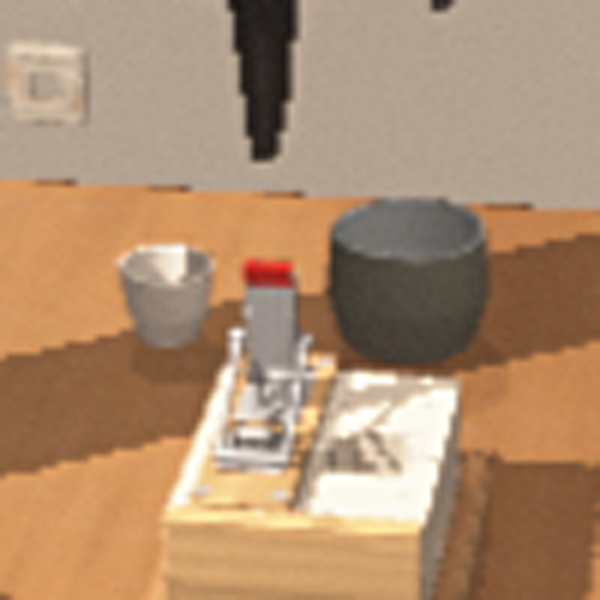

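Bail bar dropped behind the keeper: bar at (255,460) in the crop, just on the near side of the keeper at (260,435). Next is the lever.

Call:
drive_tool(
  steps=[
    {"slide": [0.02, 0, 0], "dr": [0, 0, 0], "fingers": 0},
    {"slide": [0.04, 0, 0], "dr": [0, 0, 0], "fingers": 0},
    {"slide": [0.04, 0.03, 0], "dr": [0, 0, 0], "fingers": 0},
    {"slide": [0.04, 0.06, 0], "dr": [0, 0, 0], "fingers": 0},
    {"slide": [0.04, 0.06, 0], "dr": [0, 0, 0], "fingers": 0},
  ],
)

```text
t: 8.2
eef_pos: [505.4, 19.0, 97.5]
tcp_rot: [-1.578, -0.003, -2.097]
ft_force: [-0.4, 0.2, -1.6]
opening: 0.006
```

```bash
python3 -c "
from h import *
im=optics.read_camera('side')[:,:,::-1]
w=optics.read_camera('wrist')[:,:,::-1]
st(); 
cv2.imwrite('pics/s9.png',cv2.resize(im[165:265,270:370],None,fx=6,fy=6,interpolation=cv2.INTER_CUBIC))
cv2.imwrite('pics/w9.png',w[:,150:500])
for c in [(19.5,104.5),(33.8,100),(46.1,91.6),(55.4,79.9),(60.2,68.3),(62,56)]: plan(M2W(P,(-24,c[0],c[1]))[0],-2.0948)
"
```

```text
t 8.3 tcp [507.8  19.2 101.5] rot [-1.573e+00 -1.000e-03 -2.097e+00] mould [np.float64(-25.1), np.float64(-19.9), np.float64(101.5)] F [0.  0.5 0.9] op 0.006 j [-0.09  0.43  1.93  0.    0.79  0.43]
slide [-0.0394 -0.0031  0.0011] dr [ 0.002 -0.002  0.001] rows 0.9474209254266773 0.025819723075686276
slide [-0.0537  0.0014  0.001 ] dr [ 0.002 -0.002  0.001] rows 1.2879688787558623 0.025819723075686276
slide [-0.066   0.0098  0.001 ] dr [ 0.002 -0.002  0.001] rows 1.600042321453275 0.025819723075686276
slide [-0.0753  0.0215  0.0011] dr [ 0.002 -0.002  0.001] rows 1.8781162397036624 0.025819723075686276
slide [-0.0801  0.0331  0.0011] dr [ 0.002 -0.002  0.001] rows 2.0788247425689064 0.025819723075686276
slide [-0.0819  0.0454  0.0011] dr [ 0.002 -0.002  0.001] rows 2.246246264934561 0.025819723075686276
```

View pics/s9.png

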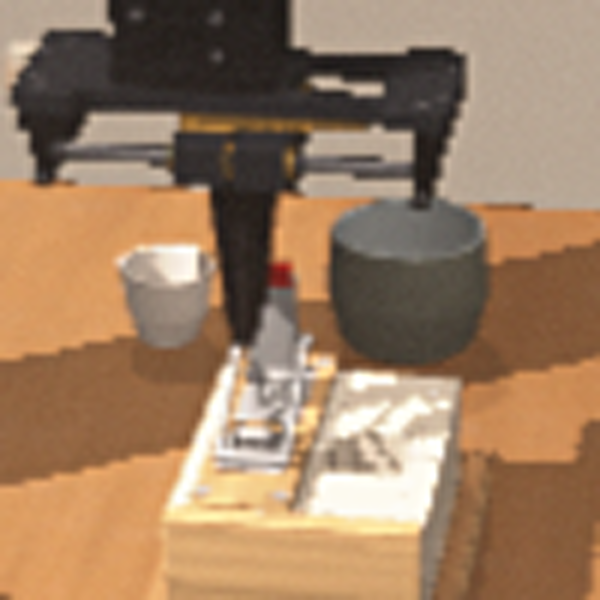

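View pics/w9.png

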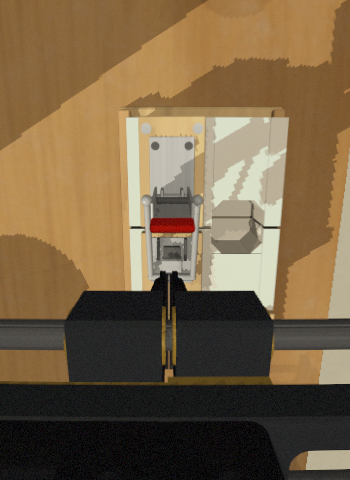

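Call:
drive_tool(
  steps=[
    {"slide": [-0.01, -0.002, 0.003], "dr": [0, 0, 0], "fingers": 0},
    {"slide": [-0.02, -0.003, 0.004], "dr": [0, 0, 0], "fingers": 0},
    {"slide": [-0.03, -0.003, 0.004], "dr": [0, 0, 0], "fingers": 0},
    {"slide": [-0.04, -0.003, 0.004], "dr": [0, 0, 0], "fingers": 0},
    {"slide": [-0.046, -0.001, 0.004], "dr": [0, 0, 0], "fingers": 0},
  ],
)

```text
t: 8.72
eef_pos: [535.9, 58.4, 103.8]
tcp_rot: [-1.569, 0.001, -2.096]
ft_force: [-0.4, -0.6, 1.0]
opening: 0.003
```

```bash
python3 -c "
from h import *
im=optics.read_camera('side')[:,:,::-1]
w=optics.read_camera('wrist')[:,:,::-1]
st(); 
cv2.imwrite('pics/s10.png',cv2.resize(im[165:265,270:370],None,fx=6,fy=6,interpolation=cv2.INTER_CUBIC))
cv2.imwrite('pics/w10.png',w[:,150:500])
for c in [(33.8,100),(46.1,91.6),(55.4,79.9),(60.2,68.3),(62,56)]: plan(M2W(P,(-22,c[0],c[1]))[0],-2.0948)
"
```

```text
t 8.82 tcp [535.2  58.  102.9] rot [-1.571  0.    -2.095] mould [np.float64(-20.9), np.float64(27.5), np.float64(102.9)] F [-1.4 -0.5 -0.7] op 0.007 j [-0.01  0.46  1.86  0.    0.82  0.51]
slide [-0.0063  0.0029 -0.0011] dr [-0.    -0.001 -0.   ] rows 0.16878827309210928 0.004541351034030145
slide [-0.0186  0.0113 -0.0011] dr [-0.    -0.001 -0.   ] rows 0.5228804123221905 0.004541351034030145
slide [-0.0279  0.023  -0.0011] dr [-0.    -0.001 -0.   ] rows 0.8677660010814415 0.004541351034030145
slide [-0.0327  0.0346 -0.0011] dr [-0.    -0.001 -0.   ] rows 1.1421927250902428 0.004541351034030145
slide [-0.0345  0.0469 -0.0011] dr [-0.    -0.001 -0.   ] rows 1.3966625788331912 0.004541351034030145
```

View pics/s10.png

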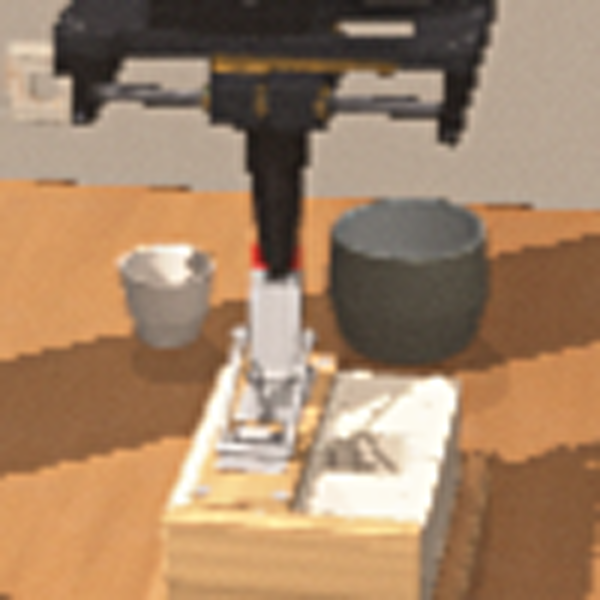

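View pics/w10.png

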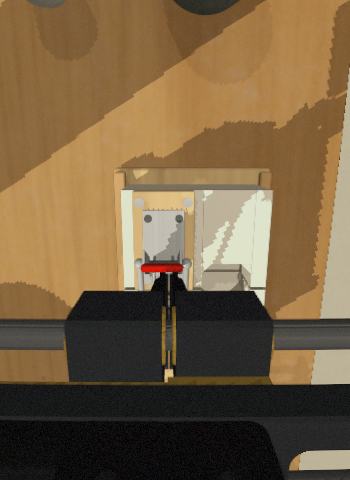

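Call:
drive_tool(
  steps=[
    {"slide": [-0.007, 0.003, -0.003], "dr": [0, 0, 0], "fingers": 0},
    {"slide": [-0.013, 0.007, -0.003], "dr": [0, 0, 0], "fingers": 0},
    {"slide": [-0.019, 0.012, -0.003], "dr": [0, 0, 0], "fingers": 0},
    {"slide": [-0.024, 0.017, -0.003], "dr": [0, 0, 0], "fingers": 0},
    {"slide": [-0.028, 0.023, -0.003], "dr": [0, 0, 0], "fingers": 0},
  ],
)

```text
t: 9.23
eef_pos: [546.6, 83.2, 79.5]
tcp_rot: [-1.571, 0.0, -2.097]
ft_force: [-0.6, 0.8, 2.7]
opening: 0.004
```

```bash
python3 -c "
from h import *
im=optics.read_camera('side')[:,:,::-1]
w=optics.read_camera('wrist')[:,:,::-1]
st(); 
cv2.imwrite('pics/s11.png',cv2.resize(im[165:265,270:370],None,fx=6,fy=6,interpolation=cv2.INTER_CUBIC))
cv2.imwrite('pics/w11.png',w[:,150:500])
for c in [(55.4,79.9),(60.2,68.3),(62,56)]: plan(M2W(P,(-23,c[0],c[1]))[0],-2.0948)
"
```

```text
t 9.33 tcp [546.   83.1  78.7] rot [-1.572e+00 -1.000e-03 -2.096e+00] mould [np.float64(-24.1), np.float64(54.6), np.float64(78.7)] F [ 0.4 -0.5 -0.5] op -0.001 j [0.03 0.51 1.84 0.   0.79 0.56]
slide [-0.0008 -0.0012  0.001 ] dr [ 0.002 -0.002  0.001] rows 0.04282783541613151 0.018288376991090278
slide [-0.0056  0.0104  0.0011] dr [ 0.002 -0.002  0.001] rows 0.28372041698541295 0.018288376991090278
slide [-0.0074  0.0227  0.0011] dr [ 0.002 -0.002  0.001] rows 0.5725252840243259 0.018288376991090278
```

View pics/s11.png

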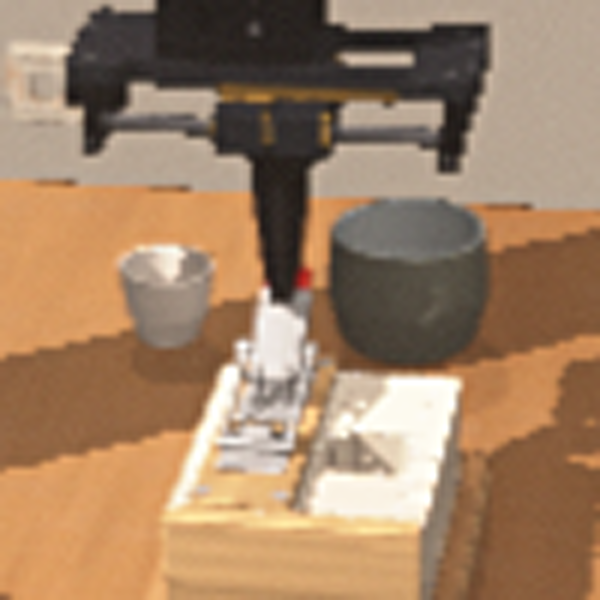

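View pics/w11.png

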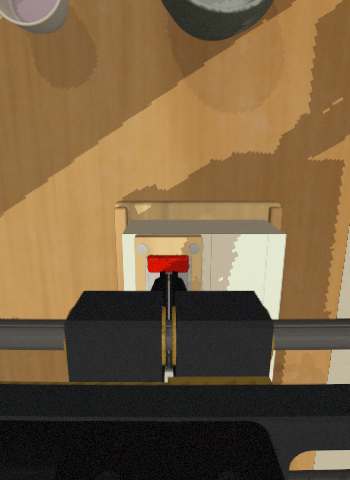

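```bash
python3 -c "
from h import *
im=optics.read_camera('side')[:,:,::-1]
st()
m=optics.camera_model('side')
k=cv2.resize(im[210:250,295:335],None,fx=14,fy=14,interpolation=cv2.INTER_CUBIC)
cv2.imwrite('pics/s12.png',k)
f=lambda X:((proj(m,M2W(P,X))-[295,210]+.5)*14).round()
for X in [(-39,-18,81.5),(-9,-18,81.5),(-39,-25,81.5),(-9,-25,81.5),(-24,-16,87),(-24,-16,75),(-24,-16,92)]: print(X,f(X))
"
```

```text
t 9.38 tcp [546.   82.9  79.1] rot [-1.572e+00 -1.000e-03 -2.096e+00] mould [np.float64(-23.9), np.float64(54.4), np.float64(79.1)] F [-0.4 -0.1 -1.3] op 0.001 j [0.03 0.51 1.84 0.   0.79 0.56]
(-39, -18, 81.5) [[182. 378.]]
(-9, -18, 81.5) [[340. 388.]]
(-39, -25, 81.5) [[176. 395.]]
(-9, -25, 81.5) [[334. 405.]]
(-24, -16, 87) [[262. 352.]]
(-24, -16, 75) [[264. 408.]]
(-24, -16, 92) [[262. 328.]]
```

View pics/s12.png

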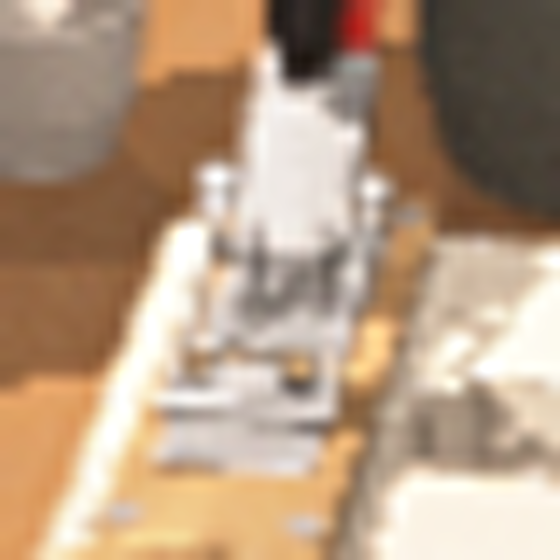

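Call:
drive_tool(
  steps=[
    {"slide": [-0.003, 0.004, 0.001], "dr": [0, 0, 0], "fingers": 0},
    {"slide": [-0.005, 0.009, 0.001], "dr": [0, 0, 0], "fingers": 0},
    {"slide": [-0.006, 0.014, 0.001], "dr": [0, 0, 0], "fingers": 0},
    {"slide": [-0.007, 0.019, 0.001], "dr": [0, 0, 0], "fingers": 0},
    {"slide": [-0.007, 0.023, 0.001], "dr": [0, 0, 0], "fingers": 0},
  ],
)

```text
t: 9.8
eef_pos: [550.6, 88.2, 56.3]
tcp_rot: [-1.571, -0.0, -2.097]
ft_force: [-0.3, -0.1, 0.3]
opening: 0.006
```

```bash
python3 -c "
from h import *
im=optics.read_camera('side')[:,:,::-1]
st()
cv2.imwrite('pics/s13.png',cv2.resize(im[200:250,290:340],None,fx=11,fy=11,interpolation=cv2.INTER_CUBIC))
"
```

```text
t 9.85 tcp [550.6  88.2  56. ] rot [-1.571 -0.    -2.097] mould [np.float64(-22.6), np.float64(61.3), np.float64(56.0)] F [-0.7  0.8  3.5] op -0.001 j [0.04 0.55 1.85 0.   0.74 0.57]
```

View pics/s13.png

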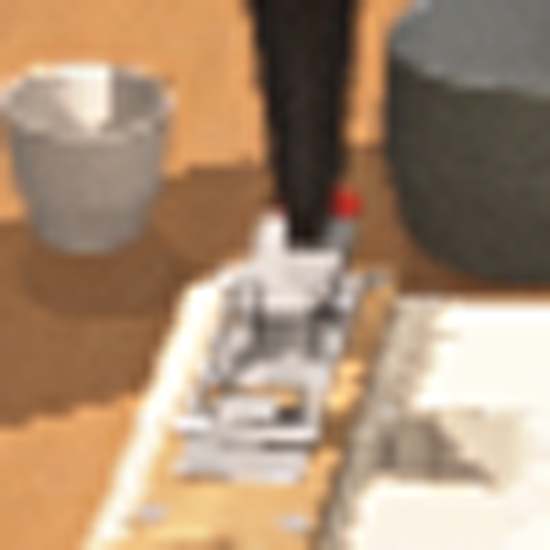

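Call:
drive_tool(
  steps=[
    {"slide": [0, 0.002, 0], "dr": [0, 0, 0], "fingers": 0},
    {"slide": [0, 0.004, 0], "dr": [0, 0, 0], "fingers": 0},
  ],
)

```text
t: 10.02
eef_pos: [551.0, 88.2, 54.8]
tcp_rot: [-1.57, 0.001, -2.097]
ft_force: [-12.4, -1.5, 47.1]
opening: 0.009
```

Call:
drive_tool(
  steps=[
    {"slide": [0, 0.002, 0], "dr": [0, 0, 0], "fingers": 0},
    {"slide": [0, 0.004, 0], "dr": [0, 0, 0], "fingers": 0},
  ],
)

```text
t: 10.18
eef_pos: [551.4, 88.2, 54.2]
tcp_rot: [-1.568, 0.002, -2.097]
ft_force: [-23.4, -2.7, 88.6]
opening: 0.005
```

```bash
python3 -c "
from h import *
im=optics.read_camera('side')[:,:,::-1]
st()
cv2.imwrite('pics/s14.png',cv2.resize(im[200:250,290:340],None,fx=11,fy=11,interpolation=cv2.INTER_CUBIC))
"
```

```text
t 10.23 tcp [551.3  88.2  54.5] rot [-1.567e+00  2.000e-03 -2.096e+00] mould [np.float64(-22.0), np.float64(61.6), np.float64(54.5)] F [-20.8  -2.3  66.7] op -0.001 j [ 0.04  0.55  1.85 -0.    0.73  0.57]
```

View pics/s14.png

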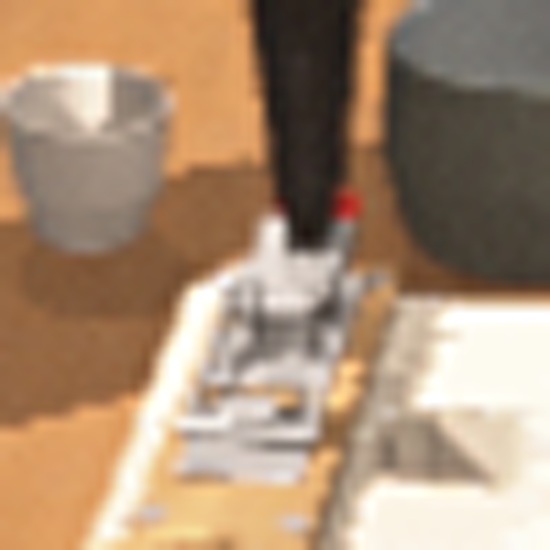

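Hard stop at 55 mm: the lever has bottomed. I'll back off and inspect.

Call:
drive_tool(
  steps=[
    {"slide": [0, -0.012, 0], "dr": [0, 0, 0], "fingers": 0},
    {"slide": [0, -0.045, 0], "dr": [0, 0, 0], "fingers": 0},
    {"slide": [0.02, -0.085, -0.02], "dr": [0, 0, 0], "fingers": 0},
    {"slide": [0.05, -0.125, -0.05], "dr": [0, 0, 0], "fingers": 0},
    {"slide": [0.08, -0.15, -0.08], "dr": [0, 0, 0], "fingers": 0},
  ],
)

```text
t: 10.65
eef_pos: [465.4, 65.4, 182.9]
tcp_rot: [-1.569, 0.001, -2.097]
ft_force: [-1.0, -0.3, -0.2]
opening: 0.008
```

```bash
python3 -c "
from h import *
im=optics.read_camera('side')[:,:,::-1]
optics.read_camera('top')
st()
m=optics.camera_model('wrist'); np.savez('w15.npz',**m)
w=optics.read_camera('wrist')[:,:,::-1]
cv2.imwrite('pics/s15.png',cv2.resize(im[200:250,290:340],None,fx=11,fy=11,interpolation=cv2.INTER_CUBIC))
cv2.imwrite('pics/w15.png',w)
"
```

```text
t 10.75 tcp [463.5  65.1 184.8] rot [-1.567e+00  2.000e-03 -2.097e+00] mould [np.float64(-86.5), np.float64(-2.3), np.float64(184.8)] F [ 0.2  0.7 -0.8] op 0.002 j [-0.    0.26  1.92 -0.    0.95  0.52]
```

View pics/s15.png

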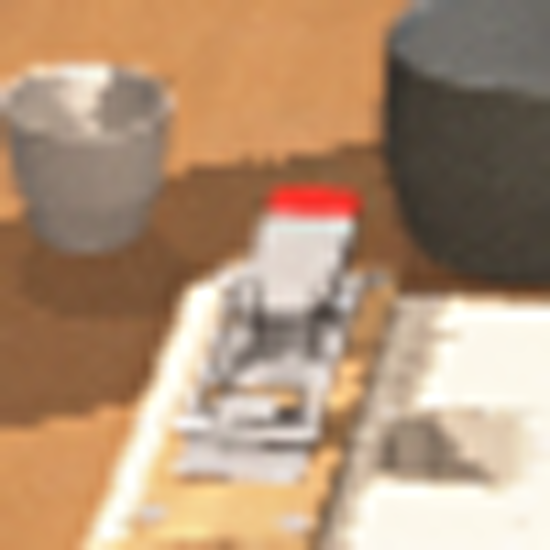

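View pics/w15.png

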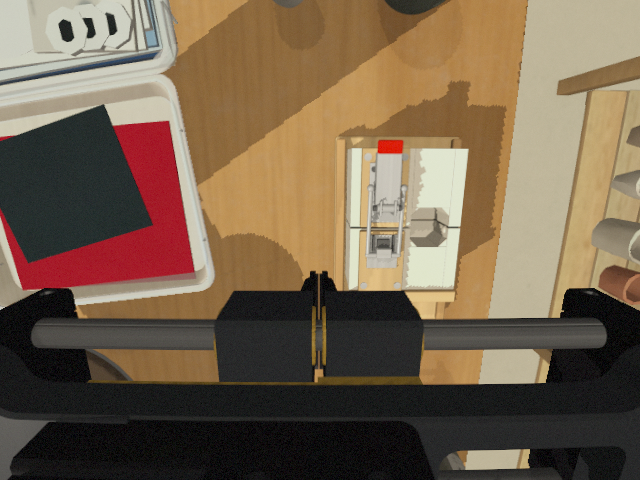

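```bash
python3 -c "
from h import *
m=dict(np.load('w15.npz')); w=cv2.imread('pics/w15.png')
cv2.imwrite('pics/w15z.png',cv2.resize(w[130:280,330:475],None,fx=4,fy=4,interpolation=cv2.INTER_CUBIC))
ms=optics.camera_model('side')
for th in (0,.1,.2,.4):
  X=(-24,24+53.5*np.cos(th)-np.sin(th),90+53.5*np.sin(th)+np.cos(th)); print(th,proj(m,M2W(P,X))[0].round(1),((proj(ms,M2W(P,X))[0]-[290,200]+.5)*11).round())
for y in (-18,-20,-22,-25,-28): print(y,((proj(m,M2W(P,(-24,y,81.5)))[0]-[330,130]+.5)*4).round())
"
```

```text
0 [389.3 147.3] [323. 199.]
0.1 [390.6 147.6] [322. 181.]
0.2 [391.9 148.6] [322. 163.]
0.4 [394.4 152.6] [319. 133.]
-18 [211. 485.]
-20 [211. 493.]
-22 [210. 501.]
-25 [210. 513.]
-28 [209. 524.]
```

View pics/w15z.png

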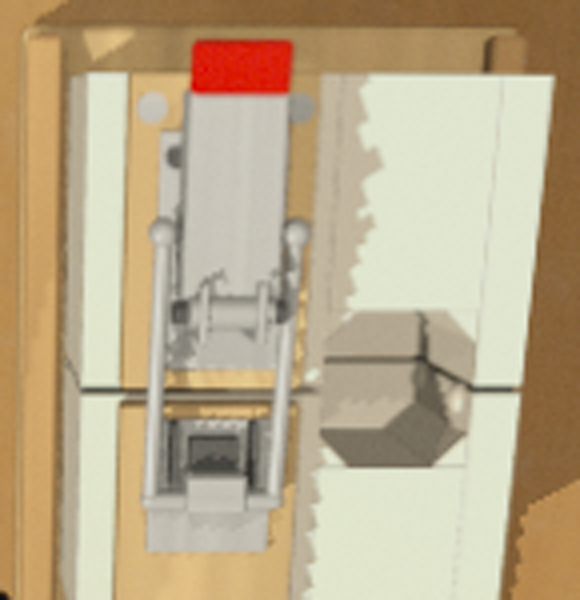

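The lever lies flat, the lip covers the bar, and the seam is closed. I'll do a last check on the bystanders and then hand in.

```bash
python3 -c "
from h import *
t=optics.read_camera('top')[:,:,::-1]; a=cv2.imread('pics/top0.png')
cv2.imwrite('pics/t16.png',t)
for n,(r0,r1,c0,c1) in dict(tub=(255,330,420,500),cup=(140,200,155,220),egg=(205,245,145,180)).items(): print(n,cv2.absdiff(np.ascontiguousarray(t[r0:r1,c0:c1]),a[r0:r1,c0:c1]).mean(), cv2.phaseCorrelate(a[r0:r1,c0:c1,1].astype(float),t[r0:r1,c0:c1,1].astype(float)))
st()"
```

```text
tub 7.214888888888889 ((0.07721460483191578, 0.4142425046885876), 1.0847901886140405)
cup 16.592991452991452 ((-0.12891637417751411, -1.273943148961429), 0.5199076232721234)
egg 25.19857142857143 ((-0.8212117953764455, 0.16095095676989857), 0.47974118596484655)
t 10.85 tcp [465.9  65.4 182.2] rot [-1.569e+00  1.000e-03 -2.097e+00] mould [np.float64(-84.6), np.float64(-0.8), np.float64(182.2)] F [-0.   1.2  0.1] op 0.007 j [-0.    0.27  1.92  0.    0.95  0.53]
```

View pics/t16.png

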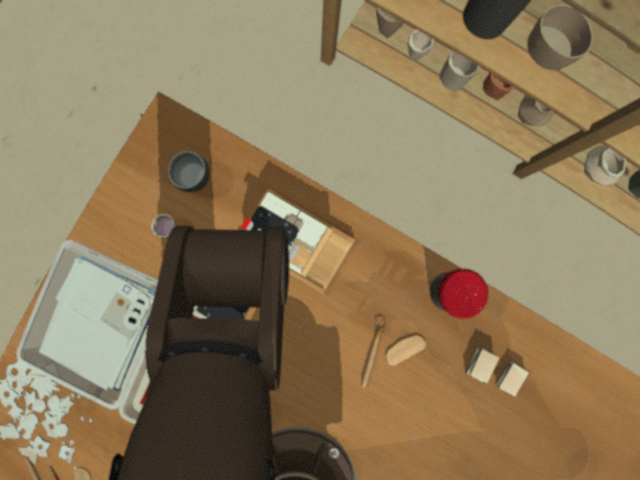

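The tub is still at (463,293) and the cups at (188,172) and (163,225), as at the start. The pixel differences come from the arm's changed shadows.

```bash
python3 -c "
from cell import env
print(env.job_done())"
```

```text
the job is handed in; nothing more can be done
None
```

The mould is closed and latched, and I handed the job in at about 10.9 s of the 53 s allowed. I slid the loose half shut, tipped the bail over so its bar dropped behind the keeper, and pressed the lever down past centre until it stopped.

**Last checks**
- **Latch:** the lever lies flat, at about 0 rad by projection in the side and wrist views. The bar sits under the keeper's lip and the parting seam is closed.
- **Bystanders:** the tub and both cups are at their starting pixels in the top view. An automatic image comparison showed shifts of up to about 1.3 px for the cups; I put that down to the arm's moved shadows.
- **Robot:** it was clear of everything, with force readings near zero.

**What went wrong or disagreed**
- **Fingertip position:** the real fingertips end about 30–35 mm short of the reported TCP. My first push therefore passed over the top of the loose half without touching it, and I repeated it lower.
- **Forces:** the fingers pressed about 58 N against the closed half's stop. They pressed about 92 N on the lever at its stop, which is under the 120 N wrist limit but more than was needed.

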